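# Seat a bar end in the V-stop

## Task

On the machine-shop bench, push the fat round brass bar end into the mouth of the V-stop until it stops against the V and sits home, centred in its corner, and leave it there. Slide it along the bench, standing upright and not lifted; leave the slim round bar end and the hexagonal one where they stand.

Things in the scene. Friction and masses are not known exactly. Their poses are not given: they have to be found in the camera images.
- slug_center (a point): The part: plain solid cylinder of brass, 50 mm diameter, 45 mm tall, standing on end on the bench, 0.6 to 0.9 kg. This point is its centre, 22.5 mm above the bench; z is its axis (up). It starts 120 to 170 mm in front of the corner of the V, up to 40 mm to either side of the V's centre line.
- vstop_seat (a point): Where the fat bar end's centre is when home: on the V's centre line, 35 mm in front of its corner, 22.5 mm above the bench. V-stop: dark steel, fixed; two upright bars 30 mm tall, 18 thick, inner faces 80 mm long meeting at 90 degrees; no floor plate. Turns with the fixture: z up, +x runs along the centre line into the corner; the mouth (113 mm wide) opens to -x, within 20 degrees of facing the robot.
- slim_center (a point): Bystander, not to be moved: slim brass cylinder, 28 mm diameter, 45 mm tall, standing on end to one side of the V-stop's mouth. The point is its centre, 22.5 mm above the bench.
- hexbar_center (a point): Bystander, not to be moved: hexagonal brass bar end, 44 mm across the flats (51 mm over the corners), 45 mm tall, standing on end to the other side of the V-stop's mouth. The point is its centre, 22.5 mm above the bench.
Things that resemble listed ones, but are neither listed nor needed, are in the scene too. What is meant by the part that bears vstop_seat is not blue or white, and is the larger of those in its own colour.

How it is judged:
On the way:
1. the fat bar end is in the V, centred and pressed against the V-stop (horizontal distance between slug_center and vstop_seat below 0.01 m and contact force between slug and vstop above 0.5 N), for 0.1 s.
At the end, for the whole second after the job is handed in: The fat bar end was pressed against the V-stop, centred in the V, and stands there at rest, released, upright (within 0.1 rad) on the bench, its centre within 10 mm of the seat point; the slim and the hexagonal bar ends are within 20 mm of where they stood (horizontal distance between slug_center and vstop_seat below 0.01 m and angle between slug_center's own z axis and vertical below 0.1 rad and height (world z) of slug_center below 0.03 m and linear speed of slug below 0.01 m/s and distance of each of slim_center, hexbar_center from where it was at the start of the episode below 0.02 m); the robot touches nothing.
It fails at once if the fat bar end is lifted more than 15 mm off the bench (height (world z) of slug_center above 0.0375 m).
It fails at once if the fat bar end is tipped more than 0.5 rad (angle between slug_center's own z axis and vertical above 0.5 rad).
It fails at once if the slim or the hexagonal bar end is pushed away by more than 20 mm (distance of any of slim_center, hexbar_center from where it was at the start of the episode above 0.02 m).
It also fails if it takes over 51 s, if anything falls off the work surface, if the arm or the gripper's body presses on something with over 40 N, if the wrist force passes 120 N, or if a joint passes its speed limit or range.

## Robot

A 6-joint arm with a two-finger parallel gripper is mounted at the origin on the work surface. World frame = base frame: x ahead of the robot, y to its left, z up, the work surface at z = 0. Lengths are in m, angles in rad, forces in N, time in s.
With the tool pointing down it reaches from about 0.275 to 0.75 m from the base axis. Payload 10.2 kg.
Tool frame: the origin (TCP) lies midway between the tips of the shut fingers; the grasp point (between the pads) lies 19 mm behind it; z points along the fingers, y is the direction in which the jaws open and shut (so a half turn about z gives the same grasp; the last joint's range is limited). The gripper opens to 85 mm and grips with 20 to 120 N. Pads are 22 mm wide; open, the fingers measure 114 mm over their backs; the gripper's body (76 mm by 85 mm) begins 54 mm behind the grasp point. The pads swing forward as they close: fully open they stand 13 mm farther back than shut.
Start: joints at [1.083, 0.313, 1.498, -0, 1.331, -0.223], TCP at [0.137, 0.507, 0.231] pointing down, gripper open.
Joint ranges: [-2.94, 2.94], [-0.97, 2.17], [0.19, 2.56], [-1.23, 4.37], [0.02, 3.11], [-2.88, 2.88]. Speed limits (rad/s): [2.39, 2.39, 3.01, 3.14, 3.14, 3.14].

## Interface

Orientations are given as [roll, pitch, yaw] about the fixed x, y, z axes, in that order (R = Rz(yaw) Ry(pitch) Rx(roll)).
In Python, from station import ctrl gives the robot as it stands.
- The arm moves only by the tool arm_command, never from a script. Its argument "deltas" is one flat list of numbers, 5 for each row, row after row: the finger opening in m, from 0 to 0.0854, then the shift along the tool's x, y, z in m, then the turn about the tool's z in rad. A call has 1 to 10 rows; each row is the pose to reach, as a shift and turn from the pose commanded when the call began, along the tool's axes at that moment; what a row does not reach only later rows make up. A row lasts 1/8 s, in which the tool goes at most 62.5 mm and 10.7 degrees, less where a joint would pass 70% of its speed; a pose out of reach is approached as far as the arm can. A call with a gripper value outside its range is refused whole. The fingers move at their own pace and stop on an object; the grip force is fixed at half the most. Time passes only in rows, so rows that repeat a pose let the fingers close. It gives the time, the measured TCP pose, the force and the opening at its end, in the units of the state.
- ctrl.get_obs(): the state, without advancing time (a new reading comes with each control period).
- ctrl.read_camera(name): name is "scene" or "top"; returns a dict with "img" (420x560x3 uint8, red, green, blue), "fx", "fy", "cx", "cy" (pixels), "k1" (the pictures are not rectified: a ray, as slopes to the right and down, at radius r is drawn at 1 + k1 r^2 times it, then the intrinsics apply), "rvec" (rotation vector, rad) and "tvec" (3), from world to camera coordinates, as OpenCV has them. Camera axes: x right, y down, z forward; pixel columns grow to the right and rows downward; lengths in m; the calibration is good to about 2 mm. A picture is of the moment at which its call begins. There is no depth.
- ctrl.job_done(): hands the job in, once; it reports no verdict.
The state is a dict: "t": time; "qpos": joint angles; "dq": joint speeds; "effort": joint torques, N m; "tcp_pos": TCP position; "tool_rot": TCP orientation; "contact_force": force on the tool from outside, world axes, zero at the start; "ft_torque": the same for the moment, N m; "grip_width": opening from 0.0 (shut) to 1.0 (fully open).
Only numpy, scipy, OpenCV 4.12 (cv2) and the standard library are available. Lean on these libraries where they do the work, as an engineer would, in place of code of your own. Each camera call takes 0.05 s, during which the arm holds its last target.

## Working session

There is one attempt and no reset: what is moved stays moved. The work goes in short steps, Python scripts to look and compute and a tool call to move; the robot and the scene stay as the last step left them, time stands still between calls to the robot, and variables do not carry over. Pictures are saved under pics/ and viewed, and the job is handed in when it is done.

Besides the shell and the picture viewer there is one more tool, called after "Emit:" as a command line: name --argument value ..., lists and objects as JSON in quotes. arm_command: Moves the arm, as the interface text tells. Its arguments: {"type":"object","properties":{"deltas":{"type":"array","items":{"type":"number"}}},"required":["deltas"]}

```bash
mkdir -p pics; ls; cat > h.py <<'E'
import numpy as np, cv2
from station import ctrl
def cam(n):
    c=ctrl.read_camera(n); return c
def ray(c,u,v):
    x=(u-c['cx'])/c['fx'];y=(v-c['cy'])/c['fy']
    d=np.array([x,y]);p=d.copy()
    for _ in range(20): p=d/(1+c['k1']*(p@p))
    R=cv2.Rodrigues(np.array(c['rvec'],float))[0];t=np.array(c['tvec'],float)
    return -R.T@t, R.T@np.array([p[0],p[1],1])
def onz(c,u,v,z):
    o,d=ray(c,u,v); return o+d*(z-o[2])/d[2]
def proj(c,P):
    R=cv2.Rodrigues(np.array(c['rvec'],float))[0];q=R@np.array(P)+np.array(c['tvec'],float)
    p=q[:2]/q[2];p=p*(1+c['k1']*(p@p));return np.array([p[0]*c['fx']+c['cx'],p[1]*c['fy']+c['cy']])
E
python3 - <<'E'
from h import *
import pickle
for n in('scene','top'):
    c=cam(n);pickle.dump(c,open(n+'0.pkl','wb'));cv2.imwrite(f'pics/{n}0.png',c['img'][:,:,::-1])
    print(n,ray(c,280,210),c['k1'])
print(ctrl.get_obs())
E
```

```text
pics
scene (array([1.18630046, 0.4107485 , 0.52999583]), array([-0.71399228, -0.41087785, -0.56720914])) -0.08848547946264287
top (array([0.4662863 , 0.05501223, 0.87278508]), array([ 0.10675536, -0.05273799, -0.99333556])) -0.12027318877874167
{'t': 0.1, 'qpos': array([ 1.08263546e+00,  3.13344241e-01,  1.49836069e+00, -9.79171531e-06,
        1.33100278e+00, -2.23417095e-01]), 'dq': array([-0.00162307, -0.00196873, -0.00273561,  0.00023334,  0.00054322,
       -0.00148433]), 'effort': array([ 2.34065388e-03, -4.12898326e+01, -2.60141748e+01, -2.27274772e-04,
        2.98749714e-03,  2.58580506e-06]), 'tcp_pos': array([0.1372836 , 0.50649216, 0.23081795]), 'tool_rot': array([-3.14050320e+00, -2.37783488e-04,  2.87685108e+00]), 'contact_force': array([-0.06898248, -0.08791393,  0.30535892]), 'ft_torque': array([ 0.02100724, -0.01610134,  0.00892446]), 'grip_width': 1.0006682424745823}
```

View pics/scene0.png

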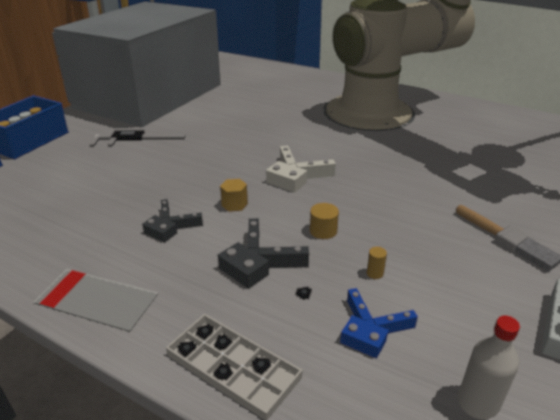

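View pics/top0.png

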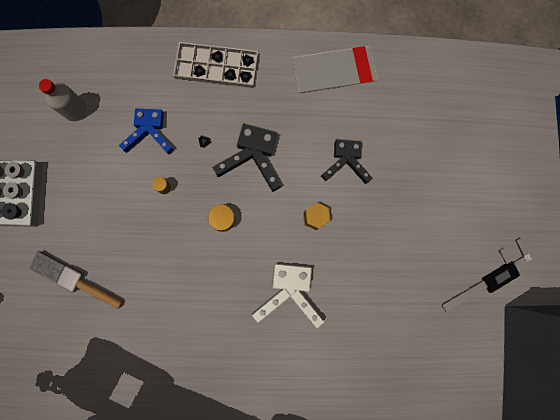

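The top view shows four V-stops: blue (148,130), large dark (253,150), small dark (348,158) and white (290,290). It also shows three brass pieces: fat round (221,217), hexagonal (318,215) and slim (161,185). The description fits the larger dark V and the fat round bar. I'll check both in a crop and measure them.

```bash
python3 - <<'E'
import pickle
from h import *
c=pickle.load(open('top0.pkl','rb'));im=c['img']
cv2.imwrite('pics/crop0.png',cv2.resize(im[110:240,130:380,::-1],None,fx=3.2,fy=3.2,interpolation=cv2.INTER_CUBIC))
for n in('top','scene'):
    c=pickle.load(open(n+'0.pkl','rb'));im=c['img'];hsv=cv2.cvtColor(im,cv2.COLOR_RGB2HSV)
    m=cv2.inRange(hsv,(12,140,90),(28,255,255))
    for k in cv2.findContours(m,0,2)[0]:
        if cv2.contourArea(k)<80: continue
        (u,v),(w,h),a=cv2.minAreaRect(k);M=cv2.moments(k);q=M['m10']/M['m00'],M['m01']/M['m00']
        z=.045 if n=='top' else .0225
        P=onz(c,*q,z);D=2*np.sqrt(M['m00']/np.pi)
        e=onz(c,q[0]+D/2,q[1],z)-onz(c,q[0]-D/2,q[1],z)
        print(n,np.round(q,1),round(w),round(h),'xyz',P.round(4),'diam',np.linalg.norm(e).round(4))
E
```

```text
top [ 97.9 294.1] 48 8 xyz [0.3886 0.3512 0.045 ] diam 0.0367
top [220.7 217. ] 24 25 xyz [0.5395 0.1229 0.045 ] diam 0.0471
top [317.5 215.1] 25 23 xyz [ 0.5471 -0.0605  0.045 ] diam 0.0448
top [159.2 183.6] 13 13 xyz [0.6009 0.2424 0.045 ] diam 0.025
scene [377.5 253. ] 10 15 xyz [0.5766 0.2391 0.0225] diam 0.0199
scene [325.6 213.6] 33 21 xyz [0.5177 0.1195 0.0225] diam 0.0381
scene [233.5 186.1] 23 13 xyz [ 0.5207 -0.0758  0.0225] diam 0.0327
```

```bash
python3 - <<'E'
import pickle
from h import *
c=pickle.load(open('top0.pkl','rb'));im=c['img']
g=cv2.cvtColor(im,cv2.COLOR_RGB2GRAY)
m=(g[115:200,205:295]<75).astype(np.uint8)*255
b=cv2.resize(im[115:200,205:295,::-1],None,fx=6,fy=6,interpolation=cv2.INTER_CUBIC)
cv2.imwrite('pics/v0.png',b);cv2.imwrite('pics/v0m.png',cv2.resize(m,None,fx=6,fy=6))
E
```

```text
(no output)
```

View pics/crop0.png

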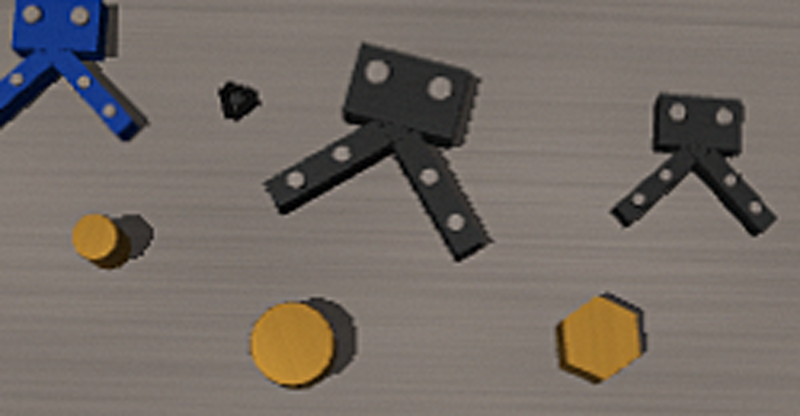

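View pics/v0.png

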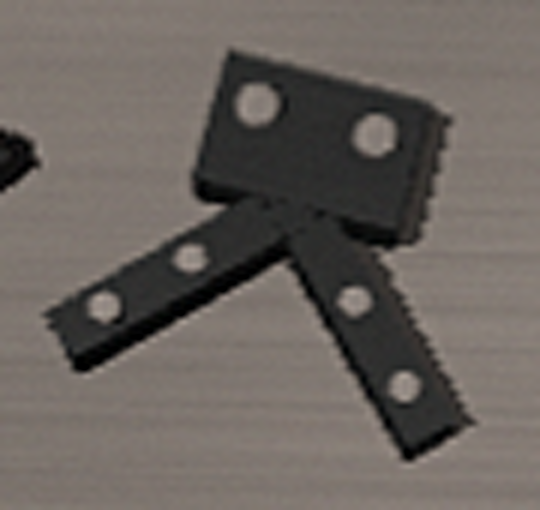

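The crop confirms the choice: the large dark V with its corner at crop pixel (395,150), and the fat cylinder at (292,343). The hexagon (600,338) is clearly six-sided, and the slim bar is at (95,238).

```bash
python3 - <<'E'
import pickle
from h import *
c=pickle.load(open('top0.pkl','rb'));s=pickle.load(open('scene0.pkl','rb'))
f=lambda u,v,z=.03: onz(c,205+(u+.5)/6-.5,115+(v+.5)/6-.5,z)
names=dict(Ltip=(74,352),Lc=(285,245),Rc=(287,249),Rtip=(406,446),b1=(104,307),b2=(190,258),b3=(355,301),b4=(404,386))
P={k:f(*p)[:2] for k,p in names.items()}
for k in P: print(k,P[k].round(4))
l=P['Ltip']-P['Lc'];r=P['Rtip']-P['Rc'];print('len',np.linalg.norm(l),np.linalg.norm(r))
lb=P['b1']-P['b2'];rb=P['b4']-P['b3']
ang=lambda d:np.degrees(np.arctan2(d[1],d[0]))
print('ang',ang(l),ang(r),ang(lb),ang(rb))
u=lambda d:d/np.linalg.norm(d)
ax=-u(u(l)+u(r));print('axis',ax,ang(ax), 'boltaxis',ang(-u(u(lb)+u(rb))))
# intersect bolt lines
A=np.c_[u(lb),-u(rb)];t=np.linalg.solve(A,P['b3']-P['b1']);I=P['b1']+t[0]*u(lb)
c2=I-ang(0*ax)*0 if 0 else I-ax*9*1e-3*np.sqrt(2)
A=np.c_[u(l),-u(r)];t=np.linalg.solve(A,P['Rtip']-P['Ltip']);C=P['Ltip']+t[0]*u(l)
print('corner edges',C,'bolts',c2,'seat',C-.035*ax)
# circle top slug, both views
for n,cc in(('top',c),('scene',s)):
    hsv=cv2.cvtColor(cc['img'],cv2.COLOR_RGB2HSV)
    m=cv2.inRange(hsv,(10,120,40),(30,255,255))
    for k in cv2.findContours(m,0,2)[0]:
        x,y,w,h=cv2.boundingRect(k)
        if cv2.contourArea(k)>80: print(n,x,y,w,h,cv2.contourArea(k))
for g in((.5395,.1229),):
  for z in(0,.045):
    print([proj(s,[g[0]+.025*np.cos(a),g[1]+.025*np.sin(a),z]).round(1).tolist() for a in np.radians([30,120,210,300])])
cv2.imwrite('pics/s1.png',cv2.resize(s['img'][150:300,200:400,::-1],None,fx=4,fy=4,interpolation=cv2.INTER_CUBIC))
E
```

```text
Ltip [0.626  0.1341]
Lc [0.6629 0.0666]
Rc [0.6616 0.066 ]
Rtip [0.5976 0.026 ]
b1 [0.641  0.1249]
b2 [0.6579 0.0974]
b3 [0.6449 0.0435]
b4 [0.6173 0.027 ]
len 0.07695871318384073 0.07544322619701177
ang 118.72565633794979 -148.010458785858 121.58027290161698 -149.2337386930487
axis [ 0.96752236 -0.25278543] -14.642401223954113 boltaxis -13.826732895715867
corner edges [0.66288347 0.0667517 ] bolts [0.66638166 0.06678898] seat [0.62902019 0.07559919]
top 76 279 47 30 405.0
top 208 204 27 27 511.0
top 304 203 27 27 488.5
top 153 177 18 17 185.0
scene 367 247 19 31 401.0
scene 311 203 27 35 768.5
scene 221 179 26 31 633.5
scene 0 0 88 107 6185.5
[[322.6, 239.5], [335.6, 230.6], [320.5, 222.4], [307.4, 230.9]]
[[323.7, 218.2], [337.1, 209.7], [321.5, 201.7], [308.0, 209.9]]
```

View pics/s1.png

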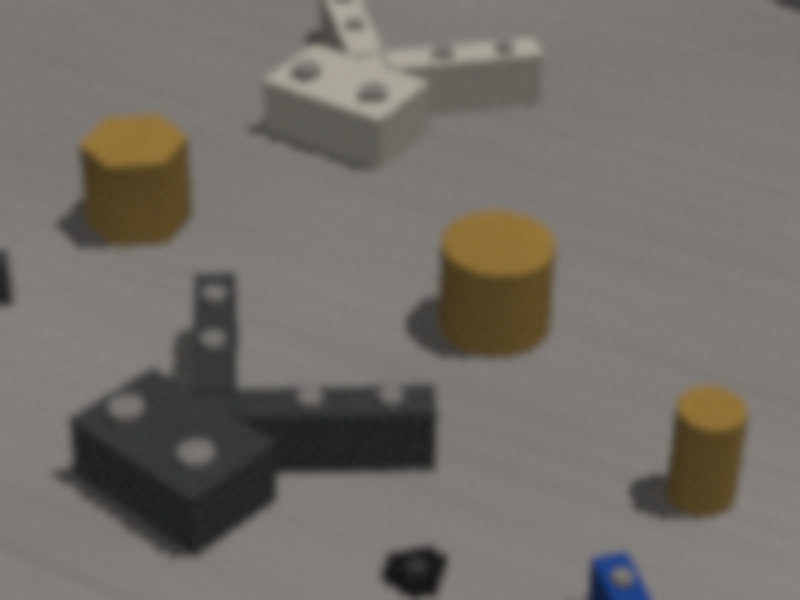

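Measurements:
- The slug is at about (0.539, 0.122), and the scene camera agrees to about 3 mm.
- The V corner is at about (0.664, 0.067), its axis at about -14.3°, and the seat at about (0.630, 0.0755).
- The corner is 134 mm ahead of the slug and the lateral offset is 23 mm. Both fit the description.

I'll push with the two fingertips as a fork, opened about 28 mm, from behind the slug along -27.6°.

Emit:
arm_command --deltas '[0.028,-0.043,-0.025,0,0.02,0.028,-0.085,-0.05,0,0.04,0.028,-0.13,-0.075,0,0.065,0.028,-0.17,-0.1,0,0.085,0.028,-0.213,-0.125,0,0.11,0.028,-0.255,-0.15,0,0.13,0.028,-0.3,-0.175,0,0.15,0.028,-0.34,-0.2,0,0.175,0.028,-0.385,-0.228,0,0.2,0.028,-0.425,-0.253,0,0.217]'

```text
t: 1.35
tcp_pos: [0.4823, 0.1497, 0.231]
tool_rot: [-3.141, -0.0, 2.659]
contact_force: [0.5, 0.2, 0.6]
grip_width: 0.327
```

Emit:
arm_command --deltas '[0.028,0,0,0.05,0,0.028,0,0,0.1,0,0.028,0,0,0.14,0,0.028,0,0,0.17,0,0.028,0,0,0.19,0,0.028,0,0,0.205,0,0.028,0,0,0.215,0,0.028,0,0,0.216,0]'

```text
t: 2.35
tcp_pos: [0.4813, 0.1513, 0.015]
tool_rot: [-3.141, -0.0, 2.66]
contact_force: [-0.9, 0.6, -0.2]
grip_width: 0.329
```

```bash
python3 - <<'E'
from h import *
for n in('scene','top'):
    c=cam(n);i=c['img'][:,:,::-1]
    i=i[130:300,180:420] if n=='scene' else i[100:270,140:360]
    cv2.imwrite(f'pics/{n}1.png',cv2.resize(i,None,fx=3.2,fy=3.2,interpolation=cv2.INTER_CUBIC))
o=ctrl.get_obs();print(o['tcp_pos'],o['contact_force'])
E
```

```text
[0.48166761 0.15132502 0.01568631] [-0.10089844 -0.28925911  0.21034894]
```

View pics/scene1.png

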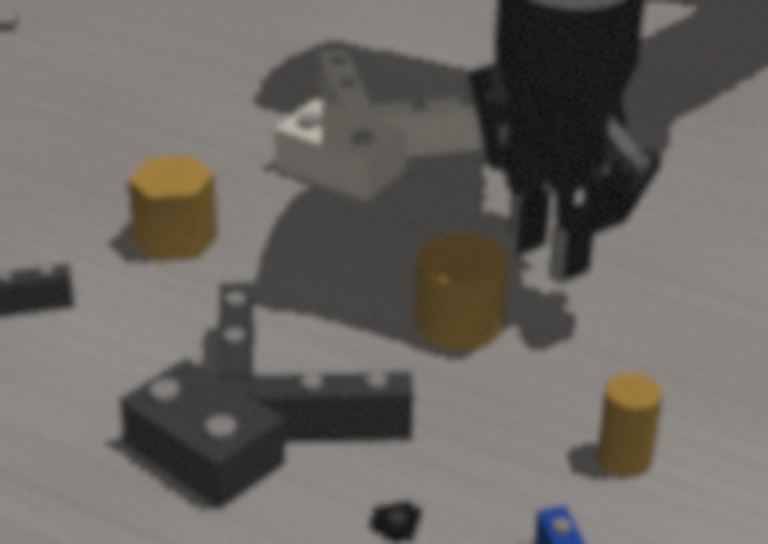

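View pics/top1.png

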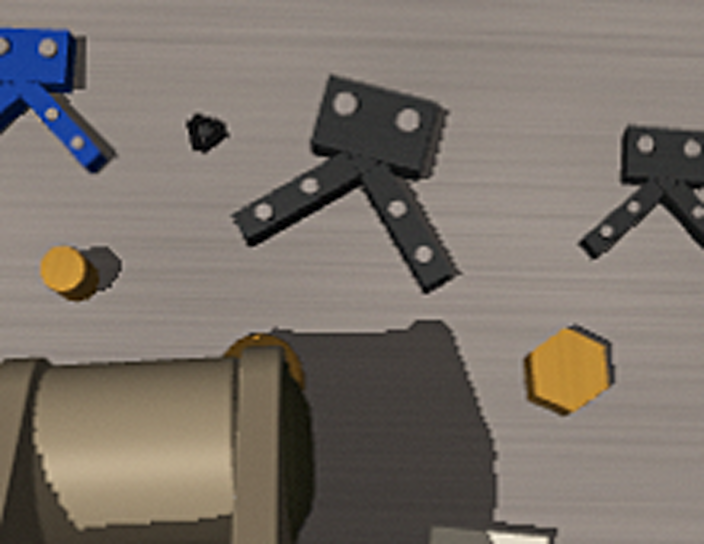

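The fingers are down behind the slug, at (540,230) in the scene crop, with nothing touched. Now a slow push along tool -x.

Emit:
arm_command --deltas '[0.028,-0.008,0,0,0,0.028,-0.016,0,0,0,0.028,-0.023,0,0,0,0.028,-0.03,0,0,0,0.028,-0.036,0,0,0,0.028,-0.042,0,0,0,0.028,-0.048,0,0,0,0.028,-0.054,0,0,0,0.028,-0.06,0,0,0,0.028,-0.066,0,0,0]'

```text
t: 3.7
tcp_pos: [0.5386, 0.1212, 0.0151]
tool_rot: [-3.14, -0.004, 2.66]
contact_force: [-8.2, 4.2, 5.4]
grip_width: 0.329
```

```bash
python3 - <<'E'
from h import *
for n in('scene','top'):
    c=cam(n);i=c['img'][:,:,::-1]
    i=i[130:300,180:420] if n=='scene' else i[100:270,140:360]
    cv2.imwrite(f'pics/{n}2.png',cv2.resize(i,None,fx=3.2,fy=3.2,interpolation=cv2.INTER_CUBIC))
o=ctrl.get_obs();print(o['tcp_pos'],o['contact_force'])
E
```

```text
[0.53932541 0.12087016 0.01510833] [-3.48385298  1.90822404  2.68567903]
```

View pics/scene2.png

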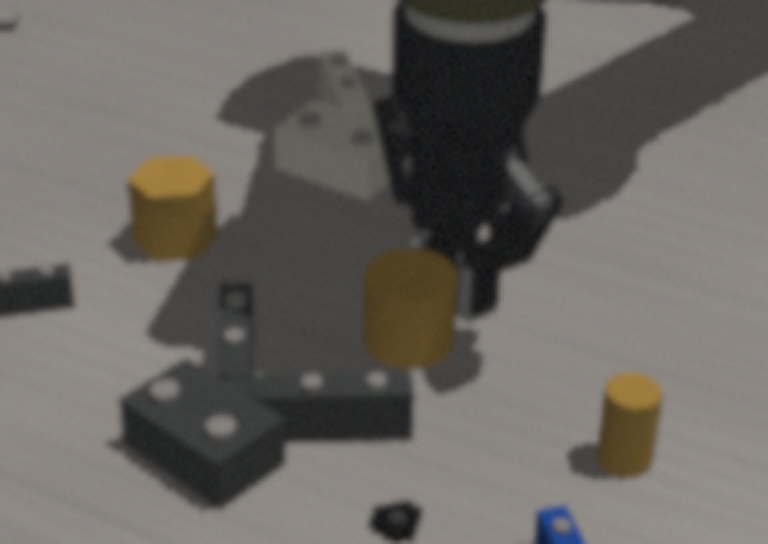

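View pics/top2.png

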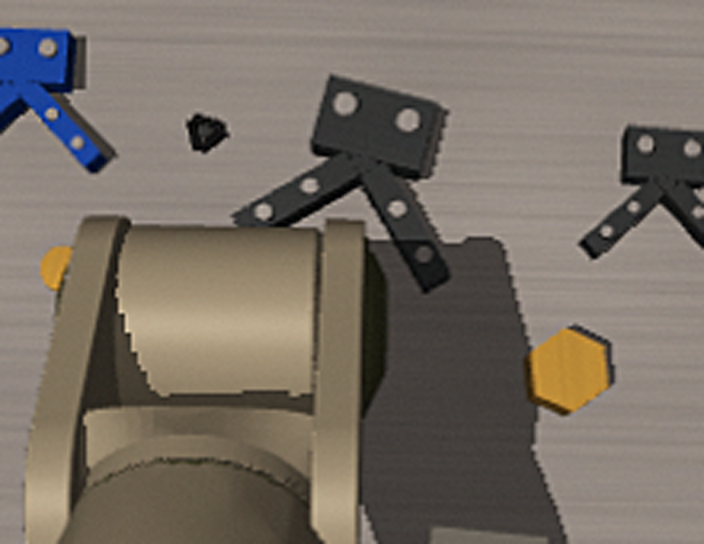

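The slug is being pushed squarely by the fork, upright, with its top centre at about (411,280) in the scene crop. I'll compare that with the prediction.

```bash
python3 - <<'E'
import pickle
from h import *
s=pickle.load(open('scene0.pkl','rb'))
print(onz(s,180+411/3.2,130+280/3.2,.045), onz(s,324.1,210.9,.045))
print(proj(s,[.567,.106,.045]), 'V corner top', proj(s,[.664,.0667,.03]), proj(s,[.6630,.0667,.03]))
E
```

```text
[0.57175636 0.11207885 0.045     ] [0.54128928 0.12663125 0.045     ]
[306.50913313 215.0588593 ] V corner top [256.67905448 246.26382722] [257.0093237  245.92253529]
```

Emit:
arm_command --deltas '[0.028,-0.006,0,0,0,0.028,-0.012,0,0,0,0.028,-0.018,0,0,0,0.028,-0.024,0,0,0,0.028,-0.03,0,0,0,0.028,-0.036,0,0,0,0.028,-0.042,0,0,0,0.028,-0.048,0,0,0,0.028,-0.053,0,0,0,0.028,-0.058,0,0,0]'

```text
t: 5.05
tcp_pos: [0.5901, 0.0945, 0.0151]
tool_rot: [-3.141, -0.004, 2.66]
contact_force: [-7.3, 3.6, 5.2]
grip_width: 0.328
```

Emit:
arm_command --deltas '[0.028,-0.002,0,0,0,0.028,-0.004,0,0,0]'

```text
t: 5.3
tcp_pos: [0.5935, 0.0927, 0.0151]
tool_rot: [-3.141, -0.004, 2.66]
contact_force: [-6.8, 4.7, 5.1]
grip_width: 0.332
```

```bash
python3 - <<'E'
from h import *
for n in('scene','top'):
    c=cam(n);i=c['img'][:,:,::-1]
    i=i[130:300,180:420] if n=='scene' else i[100:270,140:360]
    cv2.imwrite(f'pics/{n}3.png',cv2.resize(i,None,fx=3.2,fy=3.2,interpolation=cv2.INTER_CUBIC))
o=ctrl.get_obs();print(o['tcp_pos'],o['contact_force'])
E
```

```text
[0.5937339  0.09252014 0.01507297] [-6.57308947  3.58808639  5.42512607]
```

View pics/scene3.png

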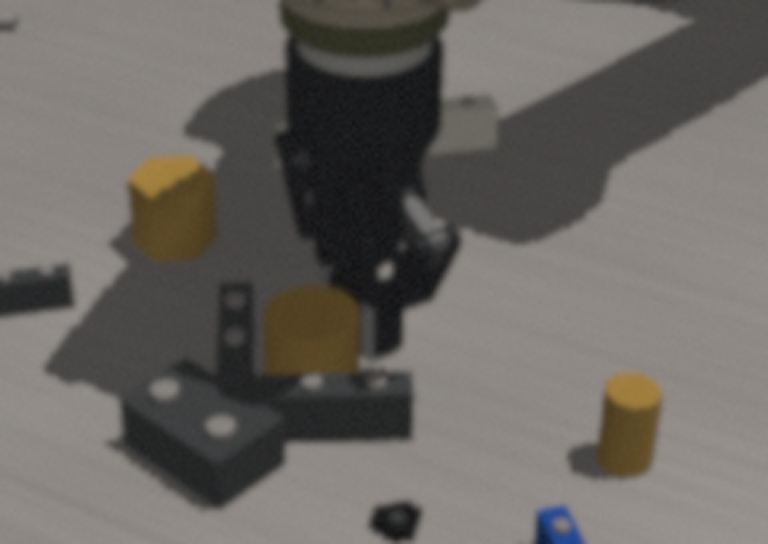

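The slug is deep in the V, just short of both bars. I'll creep forward and watch the force.

Emit:
arm_command --deltas '[0.028,-0.002,0,0,0,0.028,-0.004,0,0,0]'

```text
t: 5.65
tcp_pos: [0.5971, 0.0908, 0.0151]
tool_rot: [-3.141, -0.004, 2.66]
contact_force: [-8.8, 4.4, 4.3]
grip_width: 0.33
```

Emit:
arm_command --deltas '[0.028,-0.0015,0,0,0,0.028,-0.003,0,0,0]'

```text
t: 5.9
tcp_pos: [0.5997, 0.0894, 0.0151]
tool_rot: [-3.141, -0.004, 2.66]
contact_force: [-7.3, 3.4, 5.2]
grip_width: 0.331
```

Emit:
arm_command --deltas '[0.028,-0.0015,0,0,0,0.028,-0.003,0,0,0]'

```text
t: 6.15
tcp_pos: [0.6001, 0.0893, 0.015]
tool_rot: [-3.139, -0.01, 2.66]
contact_force: [-22.2, 12.0, 14.7]
grip_width: 0.326
```

Emit:
arm_command --deltas '[0.028,-0.001,0,0,0,0.028,-0.002,0,0,0]'

```text
t: 6.4
tcp_pos: [0.6002, 0.0893, 0.0149]
tool_rot: [-3.138, -0.015, 2.661]
contact_force: [-30.0, 15.5, 22.7]
grip_width: 0.331
```

Emit:
arm_command --deltas '[0.028,-0.001,0,0,0,0.028,-0.002,0,0,0]'

```text
t: 6.65
tcp_pos: [0.6003, 0.0893, 0.0149]
tool_rot: [-3.137, -0.019, 2.661]
contact_force: [-39.0, 18.8, 28.3]
grip_width: 0.326
```

```bash
python3 - <<'E'
from h import *
for n in('scene','top'):
    c=cam(n);i=c['img'][:,:,::-1]
    i=i[180:290,200:360] if n=='scene' else i[100:270,140:360]
    cv2.imwrite(f'pics/{n}4.png',cv2.resize(i,None,fx=4.5,fy=4.5,interpolation=cv2.INTER_CUBIC))
o=ctrl.get_obs();print(o['tcp_pos'],o['contact_force'])
E
```

```text
[0.60033153 0.08934457 0.01493135] [-37.49571471  17.35041739  25.05377403]
```

View pics/scene4.png

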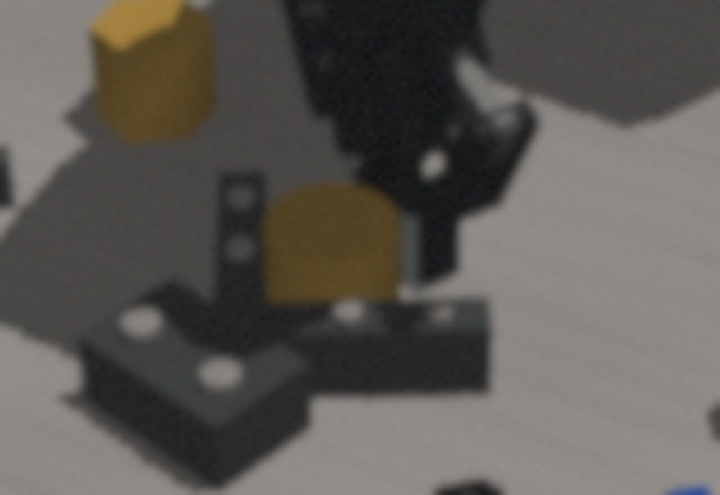

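It stopped hard at (0.600, 0.089), within 2–3 mm of the prediction. Now I'll back straight off, unload slowly, then rise and check from above.

Emit:
arm_command --deltas '[0.028,0.004,0,0,0,0.028,0.01,0,0,0,0.028,0.02,0,0,0,0.028,0.035,0,0,0,0.028,0.055,0,0,0,0.028,0.075,0,-0.01,0,0.028,0.1,0,-0.04,0,0.028,0.13,0,-0.08,0,0.028,0.16,0,-0.12,0,0.028,0.185,0,-0.16,0]'

```text
t: 8.0
tcp_pos: [0.4422, 0.1716, 0.1765]
tool_rot: [3.141, 0.0, 2.66]
contact_force: [0.7, -0.3, 0.5]
grip_width: 0.331
```

```bash
python3 - <<'E'
from h import *
import pickle
for n in('scene','top'):
    c=cam(n);pickle.dump(c,open(n+'5.pkl','wb'));i=c['img'][:,:,::-1]
    i=i[180:290,200:360] if n=='scene' else i[100:230,140:340]
    cv2.imwrite(f'pics/{n}5.png',cv2.resize(i,None,fx=4,fy=4,interpolation=cv2.INTER_CUBIC))
o=ctrl.get_obs();print(o['tcp_pos'],o['contact_force'])
E
```

```text
[0.44335757 0.17231297 0.17910477] [ 0.67211377 -0.20489015 -0.92482036]
```

View pics/scene5.png

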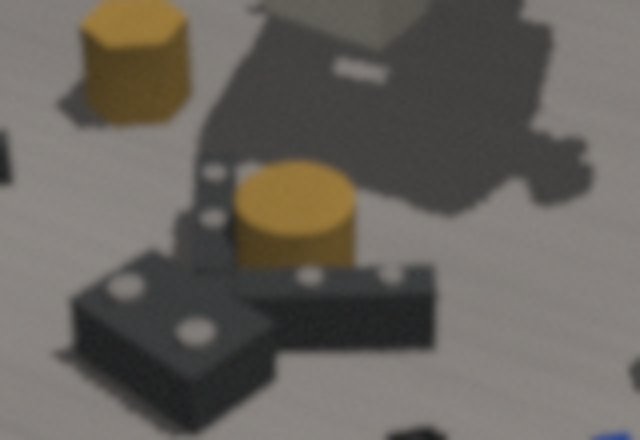

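View pics/top5.png

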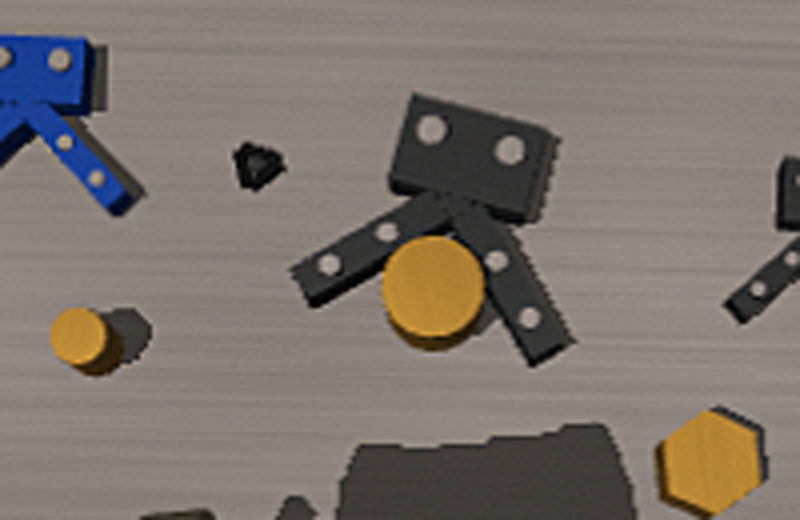

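```bash
python3 - <<'E'
import pickle
from h import *
for f in('top0','top5'):
    c=pickle.load(open(f+'.pkl','rb'));hsv=cv2.cvtColor(c['img'],cv2.COLOR_RGB2HSV)
    m=cv2.inRange(hsv,(12,140,90),(28,255,255))
    for k in cv2.findContours(m,0,2)[0]:
        if cv2.contourArea(k)<80: continue
        M=cv2.moments(k);print(f,onz(c,M['m10']/M['m00'],M['m01']/M['m00'],.045).round(4))
C=np.array([.664,.0667])
P=onz(c,140+433/4-.4,100+287/4-.4,.045)[:2]
a=np.radians(-14.3);d=C-P;print(P,'along',d@[np.cos(a),np.sin(a)],'lat',d@[-np.sin(a),np.cos(a)])
E
```

```text
top0 [0.3886 0.3512 0.045 ]
top0 [0.5395 0.1229 0.045 ]
top0 [ 0.5471 -0.0605  0.045 ]
top0 [0.6009 0.2424 0.045 ]
top5 [ 0.547  -0.0603  0.045 ]
top5 [0.6008 0.2423 0.045 ]
top5 [0.6285 0.074  0.045 ]
[0.62814805 0.07378414] along 0.03649088331784232 lat 0.0019907492682138326
```

The slug is about 2.5 mm from the computed seat and upright. Both bystanders moved less than 0.3 mm, and the arm is clear, so I'm handing in.

```bash
python3 -c "
from station import ctrl
print(ctrl.job_done())"
```

```text
the job is handed in; nothing more can be done
None
```

The fat brass bar end is home in the large dark V-stop and the job is handed in, at about 8 s of the 51 s. I slid it there with the fingertips, opened 28 mm as a fork behind it. It stopped hard against the V, and I held it there at about 40 N horizontally before backing off and rising clear.

**Last checks:**
- **Position:** the top view puts its centre about 2.5 mm from the seat: 36.5 mm in front of the corner against 35 mm, and 2 mm to the side. That is close to the camera accuracy and well inside the 10 mm limit.
- **Upright:** it stands upright in both views.
- **Bystanders:** the slim and hexagonal bar ends moved less than 0.3 mm by measurement.
- **Released:** the force on the tool was back to about zero, with the arm clear.

**Disagreement:** the two cameras differ by about 4 mm in y. They do so by much the same amount for the bar and for the V, so their relative position should hold.

**Not checked:** I could not confirm separately that the bar touches both bars of the V.

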